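# Stand the bisque pots on their kiln setters

### The job

Get the pots ready for the kiln: stand each of the four open-topped pots upright in the middle of the setter on the kiln shelf that has its outline and size (large round on large disc, small round on small disc, square on square, oblong on oblong), with the sides of the square and oblong pots lined up with the sides of their setters. Set the pots down gently, since bisque must not be dropped or tipped over, and leave the fir tree and the snowman standing where they are.

Things in the scene. Friction and masses are not known exactly. Their poses are not given: they have to be found in the camera images.
- pot_large_round: Large round open-topped pot: straight cylinder 62 mm in diameter, 92 mm high, about 200 g. Unglazed off-white bisque, walls 5 mm thick. Origin at the centre of the underside, z up. At the start it stands on the ware board, a fixed brown wooden board 270 x 350 mm and 12 mm thick, so its underside is 12 mm above the table. 
- pot_small_round: Small round open-topped pot: straight cylinder 40 mm in diameter, 80 mm high, about 120 g. Unglazed off-white bisque, walls 5 mm thick. Origin at the centre of the underside, z up. At the start it stands on the ware board, a fixed brown wooden board 270 x 350 mm and 12 mm thick, so its underside is 12 mm above the table. 
- pot_square: Square open-topped pot: 46 x 46 mm, 86 mm high, upright flat sides, about 170 g. Unglazed off-white bisque, walls 5 mm thick. Origin at the centre of the underside, z up. At the start it stands on the ware board, a fixed brown wooden board 270 x 350 mm and 12 mm thick, so its underside is 12 mm above the table. x and y axes are square to its sides.
- pot_oblong: Oblong open-topped pot: 70 mm long (its x axis) by 36 mm wide (its y axis), 80 mm high, upright flat sides, about 180 g. Unglazed off-white bisque, walls 5 mm thick. Origin at the centre of the underside, z up. At the start it stands on the ware board, a fixed brown wooden board 270 x 350 mm and 12 mm thick, so its underside is 12 mm above the table. 
- setter_large_disc: Large round kiln setter: disc 86 mm in diameter. Buff fireclay, 8 mm thick, fixed flat on the kiln shelf, a fixed dark grey slab 280 x 350 mm and 12 mm thick. Origin at the centre of its underside, 12 mm above the table; its top is 20 mm above the table. 
- setter_small_disc: Small round kiln setter: disc 64 mm in diameter. Buff fireclay, 8 mm thick, fixed flat on the kiln shelf, a fixed dark grey slab 280 x 350 mm and 12 mm thick. Origin at the centre of its underside, 12 mm above the table; its top is 20 mm above the table. 
- setter_square: Square kiln setter: plate 70 x 70 mm. Buff fireclay, 8 mm thick, fixed flat on the kiln shelf, a fixed dark grey slab 280 x 350 mm and 12 mm thick. Origin at the centre of its underside, 12 mm above the table; its top is 20 mm above the table. x and y axes are square to its sides.
- setter_oblong: Oblong kiln setter: plate 94 mm long (its x axis) by 60 mm wide (its y axis). Buff fireclay, 8 mm thick, fixed flat on the kiln shelf, a fixed dark grey slab 280 x 350 mm and 12 mm thick. Origin at the centre of its underside, 12 mm above the table; its top is 20 mm above the table. 
- cone_tree: Solid bisque figure of a fir tree: three tiers of cones to a point, 54 mm across near the foot, 82 mm high. Bystander, loose, on the ware board among the pots. Origin at the centre of its underside.
- snowman: Solid bisque figure of a snowman with a hat: round belly 54 mm across, 84 mm high. Bystander, loose, on the ware board among the pots. Origin at the centre of its underside.
There are look-alikes about, which are no part of the job. Leave any turquoise look-alike of the pot_square alone.

How it is judged:
By the outcome, as a careful person would: the job done as asked, in the order asked, and still so for the second after the job is handed in, with the robot touching nothing.
It also fails if it takes over 109 s, if anything falls off the work surface, if the arm or the gripper's body presses on something with over 40 N, if the wrist force passes 120 N, or if a joint passes its speed limit or range.

### The arm

A 6-joint arm with a two-finger parallel gripper is mounted at the origin on the work surface. World frame = base frame: x ahead of the robot, y to its left, z up, the work surface at z = 0. Lengths are in mm, angles in rad, forces in N, time in s.
With the tool pointing down it reaches from about 250 to 850 mm from the base axis. Payload 12.5 kg.
Tool frame: the origin (TCP) lies midway between the tips of the shut fingers; the grasp point (between the pads) lies 19 mm behind it; z points along the fingers, x is the direction in which the jaws open and shut, and the axes are right-handed (so a half turn about z gives the same grasp; the last joint's range is limited). The gripper opens to 93 mm and grips with 3 to 60 N. Pads are 15 mm wide; open, the fingers measure 128 mm over their backs; the gripper's body (75 mm by 188 mm) begins 65 mm behind the grasp point.
Start: joints at [1.123, 0.351, 1.652, -0, 1.139, -0.085], TCP at [195.159, 514.196, 218.633] pointing down, gripper open.
Joint ranges: [-2.75, 2.75], [-0.79, 2.1], [0.01, 2.65], [-1.57, 4.71], [0.07, 3.14], [-2.87, 2.87]. Speed limits (rad/s): [2.22, 2.22, 2.79, 3.14, 3.14, 3.14].

### API

Orientations are given as a rotation vector (axis times angle).
In Python, from bench import env gives the robot as it stands.
- The arm moves only by the tool send_rows, never from a script. Its argument "deltas" is a list of rows, each an object with "angular": the turn, a rotation vector about the tool's x, y, z in units of 5 degrees (1.0 is 5 degrees), a list of three; "dp": the shift along the tool's x, y, z in units of 30 mm (1.0 is 30 mm), a list of three; "fingers": the finger opening in mm, from 0 to 93. A call has exactly 10 rows; each row shifts and turns the commanded pose from where the row before left it, along the tool's axes as they then stand; what a row does not reach is not made up. A row lasts 1/12 s, in which the tool goes at most 41.7 mm and 7.16 degrees, less where a joint would pass 70% of its speed; a pose out of reach is approached as far as the arm can. A call is refused whole if a number of a shift passes 1 or a number of a turn 1, either way. A call with a gripper value outside its range is refused whole. The fingers move at their own pace and stop on an object; the grip force is fixed at half the most. Time passes only in rows, so rows that do not move let the fingers close, or fill a call up. It gives the time, the measured TCP pose, the force and the opening at its end, in the units of the state.
- env.read_state(): the state, without advancing time (a new reading comes with each control period).
- env.capture(name): name is "scene" or "top" or "wrist"; returns the picture (420x560x3 uint8, blue, green, red); there is no depth.
- env.camera_info(name): a dict with "mtx" (3x3 intrinsics, pixels), "distortion" ([k1, k2, p1, p2, k3] as OpenCV has them; the pictures are not rectified), "R" (3x3) and "t" (3): a world point X has camera coordinates R X + t; the wrist camera has in their place "hand_eye" (4x4, takes a point from camera to tool coordinates, whose origin is the TCP and whose axes are the tool frame's). Camera axes: x right, y down, z forward; pixel columns grow to the right and rows downward; lengths in mm; the calibration is good to about 2 mm. A picture is of the moment at which its call begins: read the wrist's pose just before it. camera_info takes no time and is no camera call.
- env.close_job(): hands the job in, once; it reports no verdict.
The state is a dict: "t": time; "qpos": joint angles; "joint_velocities": joint speeds; "tau": joint torques, N m; "ee_pos": TCP position; "orientation": TCP orientation; "force": force on the tool from outside, world axes, zero at the start; "torque": the same for the moment, N m; "finger_gap": finger opening in mm.
Only numpy, scipy, OpenCV 4.12 (cv2) and the standard library are available. Lean on these libraries where they do the work, as an engineer would, in place of code of your own. Each camera call takes 0.05 s, during which the arm holds its last target. There are 200 camera calls.

## Working session

There is one attempt and no reset: what is moved stays moved. The work goes in short steps, Python scripts to look and compute and a tool call to move; the robot and the scene stay as the last step left them, time stands still between calls to the robot, and variables do not carry over. Pictures are saved under pics/ and viewed, about 12 in all and at most 16, crops included, and the job is handed in when it is done.

Besides the shell and the picture viewer there is one more tool, called after ">>>" as name(argument=value, ...) on one line, values as JSON. send_rows: Moves the arm, as the interface text tells. Its arguments: {"type":"object","properties":{"deltas":{"type":"array","items":{"type":"object","properties":{"angular":{"type":"array","items":{"type":"number"}},"dp":{"type":"array","items":{"type":"number"}},"fingers":{"type":"number"}}}}},"required":["deltas"]}

```bash
ls; mkdir -p pics
python3 - <<'E'
from bench import env
import cv2,numpy as np
np.set_printoptions(precision=4,suppress=True)
print(env.read_state())
for n in ("scene","top","wrist"):
    cv2.imwrite(f"pics/{n}0.png",env.capture(n)); print(n,env.camera_info(n))
E
```

```text
pics
{'t': 0.0, 'qpos': array([ 1.1234,  0.3512,  1.6524,  0.    ,  1.1391, -0.0846]), 'joint_velocities': array([-0.0003,  0.0002, -0.0016, -0.0022, -0.0016, -0.    ]), 'tau': array([ -0.0018, -49.732 , -28.525 ,   0.0698,   0.0258,  -0.0001]), 'ee_pos': array([194.9998, 513.8793, 218.0933]), 'orientation': array([ 2.5852,  1.7839, -0.0017]), 'force': array([-0.5878,  0.9921, -0.0418]), 'torque': array([-0.0215, -0.0101, -0.0086]), 'finger_gap': 93.1761249678261}
scene {'mtx': array([[533.5844,   0.    , 277.5951],
       [  0.    , 533.5844, 204.5798],
       [  0.    ,   0.    ,   1.    ]]), 'distortion': array([-0.0109,  0.    ,  0.    ,  0.    ,  0.    ]), 'R': array([[ 0.4895,  0.872 , -0.0029],
       [ 0.5811, -0.3287, -0.7445],
       [-0.6501,  0.3628, -0.6676]]), 't': array([-204.8578, -229.0208, 1580.8933])}
top {'mtx': array([[457.9901,   0.    , 277.3711],
       [  0.    , 457.9901, 213.7159],
       [  0.    ,   0.    ,   1.    ]]), 'distortion': array([-0.1484,  0.    ,  0.    ,  0.    ,  0.    ]), 'R': array([[ 0.0147, -0.9999,  0.0013],
       [-0.996 , -0.0147, -0.0878],
       [ 0.0878, -0.    , -0.9961]]), 't': array([ -21.2702,  443.1853, 1065.9315])}
wrist {'mtx': array([[363.0195,   0.    , 278.4503],
       [  0.    , 363.0195, 204.0646],
       [  0.    ,   0.    ,   1.    ]]), 'distortion': array([-0.025,  0.   ,  0.   ,  0.   ,  0.   ]), 'hand_eye': array([[   1.    ,    0.001 ,   -0.0004,    0.2945],
       [  -0.0009,    0.961 ,    0.2766,  -77.1581],
       [   0.0007,   -0.2766,    0.961 , -165.9377],
       [   0.    ,    0.    ,    0.    ,    1.    ]])}
```

View pics/top0.png

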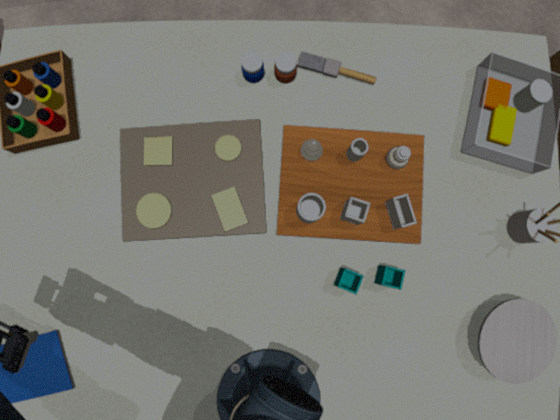

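View pics/scene0.png

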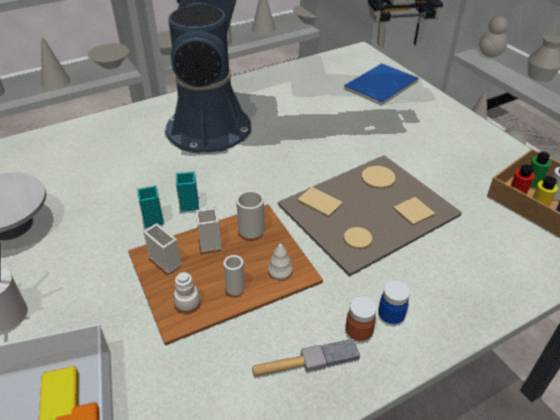

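Top view: shelf on the left holds the square (158,151), small disc (228,148), large disc (154,211) and tilted oblong (230,208). On the board are the tree (312,150), small round (359,148), snowman (399,157), large round (311,207), square (356,210) and oblong (402,210). Two turquoise look-alikes stand in front.

```bash
cat > h.py <<'E'
from bench import env
import cv2,numpy as np
from scipy.spatial.transform import Rotation as Ro
np.set_printoptions(precision=2,suppress=True)
def cam(n,st=None):
    i=env.camera_info(n)
    if n=='wrist':
        T=np.eye(4);T[:3,:3]=Ro.from_rotvec(st['orientation']).as_matrix();T[:3,3]=st['ee_pos']
        W=T@i['hand_eye'];R=W[:3,:3].T;t=-R@W[:3,3]
    else: R,t=i['R'],i['t']
    return i['mtx'],i['distortion'],R,t
def cast(px,c,z):
    K,d,R,t=c
    p=cv2.undistortPoints(np.float64(px).reshape(-1,1,2),K,d).reshape(-1,2)
    r=np.c_[p,np.ones(len(p))]@R; C=-R.T@t
    return C+r*((z-C[2])/r[:,2])[:,None]
def proj(X,c):
    K,d,R,t=c
    return cv2.projectPoints(np.float64(X).reshape(-1,1,3),cv2.Rodrigues(R)[0],t,K,d)[0].reshape(-1,2)
def shape(cnt,c,z):
    """world contour at height z -> min rect: centre, (long,short), angle of long side deg"""
    X=cast(cnt.reshape(-1,2),c,z)[:,:2]
    (cx,cy),(w,h),a=cv2.minAreaRect(X.astype(np.float32))
    if w<h: w,h,a=h,w,a+90
    return np.array([cx,cy,w,h,(a+90)%180-90])
E
python3 - <<'E'
from h import *
im=cv2.imread('pics/top0.png');c=cam('top');print('C',-c[2].T@c[3])
hsv=cv2.cvtColor(im,cv2.COLOR_BGR2HSV)
for p in [(158,151),(190,180),(340,180),(313,150),(300,205),(311,207),(354,217)]: print(p,hsv[p[1],p[0]])
z=lambda a:cv2.resize(a[110:250,110:435],None,fx=2.4,fy=2.4,interpolation=cv2.INTER_CUBIC)
m1=((hsv[...,1]>45)&(hsv[...,2]>120)&(hsv[...,0]>20)).astype(np.uint8)*255
m2=((hsv[...,1]<60)&(hsv[...,2]>140)).astype(np.uint8)*255
for m,zz,x0,x1 in ((m1,20,120,265),(m2,95,285,420)):
    k=np.zeros_like(m);k[128:240,x0:x1]=m[128:240,x0:x1]
    for q in cv2.findContours(k,cv2.RETR_EXTERNAL,cv2.CHAIN_APPROX_NONE)[0]:
        if cv2.contourArea(q)>60: print(cv2.boundingRect(q),shape(q,c,zz))
cv2.imwrite('pics/a.png',np.vstack([z(im),z(cv2.cvtColor(m2|m1,cv2.COLOR_GRAY2BGR)[:, :])])[:600*2])
E
```

```text
C [ 348.18  -14.72 1100.74]
(158, 151) [ 31  61 143]
(190, 180) [ 20  50 101]
(340, 180) [ 14 167 122]
(313, 150) [ 18  29 104]
(300, 205) [ 30   8 125]
(311, 207) [100   5 143]
(354, 217) [100   5 140]
(136, 193, 35, 35) [448.1  283.58  83.56  81.93 -89.02]
(212, 188, 35, 43) [453.94  99.97  93.37  59.14  22.  ]
(144, 136, 28, 29) [593.66 279.03  70.04  67.25   2.67]
(215, 135, 26, 25) [603.25 107.94  60.77  59.26 -89.36]
(347, 205, 13, 13) [ 444.27 -180.88   24.76   24.6    68.3 ]
(301, 201, 18, 19) [446.12 -85.59  39.93  37.65   0.83]
```

View pics/a.png

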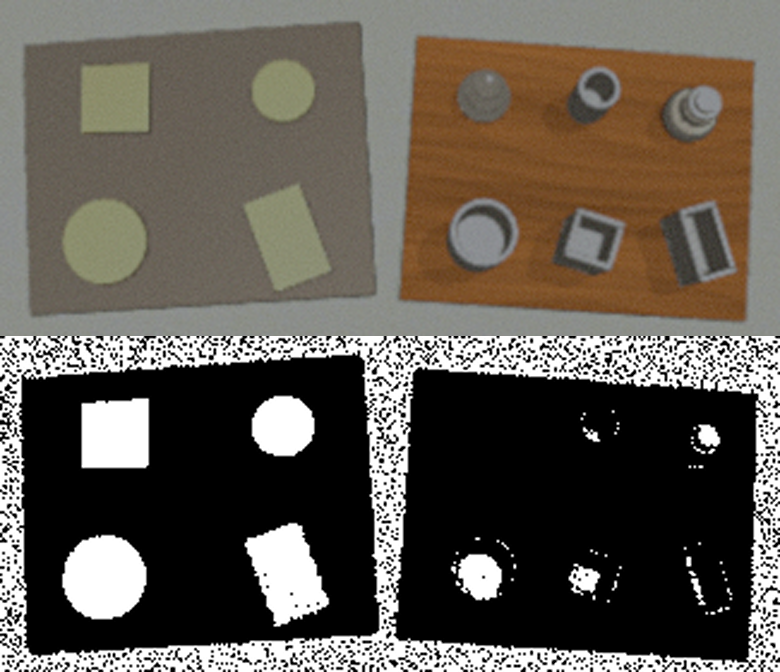

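Setter sizes come out right. In the crops, pot rims are bright and the outer walls darker, so I'll lower the threshold and measure the rims.

Run:
```python
from h import *
im=cv2.GaussianBlur(cv2.imread('pics/top0.png'),(0,0),.7);c=cam('top')
hsv=cv2.cvtColor(im,cv2.COLOR_BGR2HSV)
P={'small':((347,134,24,26),92,40,40),'large':((293,190,36,38),104,62,62),'square':((340,194,34,32),98,46,46),'oblong':((385,190,34,42),92,70,36)}
for n,((x,y,w,h),z,L,S) in P.items():
  for th in (105,112,120):
    m=np.zeros(im.shape[:2],np.uint8)
    m[y:y+h,x:x+w]=((hsv[...,1]<70)&(hsv[...,2]>th))[y:y+h,x:x+w]*255
    q=np.vstack([k for k in cv2.findContours(m,cv2.RETR_EXTERNAL,cv2.CHAIN_APPROX_NONE)[0] if len(k)>12])
    print(n,th,shape(q,c,z))
```

```text
small 105 [ 593.44 -198.04   38.88   37.03  -88.72]
small 112 [ 593.44 -198.07   38.39   37.22   17.95]
small 120 [ 593.82 -198.57   37.44   37.34    8.97]
large 105 [453.61 -88.72  60.42  59.31  45.62]
large 112 [453.08 -89.29  59.5   59.27   0.6 ]
large 120 [454.16 -89.28  59.31  57.28 -89.17]
square 105 [ 449.12 -191.12   47.34   46.97  -17.54]
square 112 [ 449.52 -192.03   46.48   45.01  -18.62]
square 120 [ 449.74 -192.55   45.6    44.29  -18.33]
oblong 105 [ 449.74 -299.58   70.79   36.26   16.52]
oblong 112 [ 449.83 -299.73   70.78   35.83   16.21]
oblong 120 [ 449.87 -300.     70.79   34.96   16.5 ]
```

Pot rims match the given sizes within 2 mm. Now I'll turn the tool so its x lies along world x, then go over the shelf and look with the wrist camera.

>>> send_rows(deltas=[{"angular": [0,0,1],"dp": [0,0,0],"fingers": 93},{"angular": [0,0,1],"dp": [0,0,0],"fingers": 93},{"angular": [0,0,1],"dp": [0,0,0],"fingers": 93},{"angular": [0,0,1],"dp": [0,0,0],"fingers": 93},{"angular": [0,0,1],"dp": [0,0,0],"fingers": 93},{"angular": [0,0,1],"dp": [0,0,0],"fingers": 93},{"angular": [0,0,1],"dp": [0,0,0],"fingers": 93},{"angular": [0,0,1],"dp": [0,0,0],"fingers": 93},{"angular": [0,0,1],"dp": [0,0,0],"fingers": 93},{"angular": [0,0,1],"dp": [0,0,0],"fingers": 93}])

```text
t: 0.98
ee_pos: [195.1, 514.1, 218.4]
orientation: [3.098, 0.517, -0.0]
force: [-0.1, 0.8, -0.0]
finger_gap: 93.0
```

>>> send_rows(deltas=[{"angular": [0,0,0.96],"dp": [0,0,0],"fingers": 93},{"angular": [0,0,0.96],"dp": [0,0,0],"fingers": 93},{"angular": [0,0,0.96],"dp": [0,0,0],"fingers": 93},{"angular": [0,0,0.96],"dp": [0,0,0],"fingers": 93},{"angular": [0,0,0],"dp": [0.9,0.9,0],"fingers": 93},{"angular": [0,0,0],"dp": [0.9,0.9,0],"fingers": 93},{"angular": [0,0,0],"dp": [0.9,0.9,0],"fingers": 93},{"angular": [0,0,0],"dp": [0.9,0.9,0],"fingers": 93},{"angular": [0,0,0],"dp": [0.9,0.9,0],"fingers": 93},{"angular": [0,0,0],"dp": [0.9,0.9,0],"fingers": 93}])

```text
t: 1.82
ee_pos: [358.1, 350.7, 218.6]
orientation: [3.141, 0.001, -0.0]
force: [-0.1, -0.0, 0.3]
finger_gap: 92.9
```

>>> send_rows(deltas=[{"angular": [0,0,0],"dp": [0.9,0.9,0],"fingers": 93},{"angular": [0,0,0],"dp": [0.9,0.9,0],"fingers": 93},{"angular": [0,0,0],"dp": [0.9,0.9,0],"fingers": 93},{"angular": [0,0,0],"dp": [0.9,0.9,0],"fingers": 93},{"angular": [0,0,0],"dp": [0.9,0.9,0],"fingers": 93},{"angular": [0,0,0],"dp": [0.5,0.5,0],"fingers": 93},{"angular": [0,0,0],"dp": [0,0,0],"fingers": 93},{"angular": [0,0,0],"dp": [0,0,0],"fingers": 93},{"angular": [0,0,0],"dp": [0,0,0],"fingers": 93},{"angular": [0,0,0],"dp": [0,0,0],"fingers": 93}])

```text
t: 2.65
ee_pos: [506.4, 203.1, 218.6]
orientation: [-3.142, -0.002, 0.001]
force: [-0.2, 0.2, -0.2]
finger_gap: 93.1
```

```bash
cat > w.py <<'E'
import sys
from h import *
def snap(name):
    st=env.read_state(); im=env.capture('wrist'); cv2.imwrite(f'pics/{name}.png',im)
    np.savez(f'pics/{name}.npz',**st); return im,cam('wrist',st),st
def load(name):
    st=dict(np.load(f'pics/{name}.npz')); return cv2.imread(f'pics/{name}.png'),cam('wrist',st),st
def setters(im,c,z=20):
    hsv=cv2.cvtColor(cv2.GaussianBlur(im,(0,0),1),cv2.COLOR_BGR2HSV)
    m=((hsv[...,1]>48)&(hsv[...,2]>115)&(hsv[...,0]>22)&(hsv[...,0]<40)).astype(np.uint8)*255
    for q in cv2.findContours(m,cv2.RETR_EXTERNAL,cv2.CHAIN_APPROX_NONE)[0]:
        if cv2.contourArea(q)>1500: print(cv2.boundingRect(q),shape(q,c,z))
def tool(st):
    M=Ro.from_rotvec(st['orientation']).as_matrix()
    print('t',st['t'],'tcp',st['ee_pos'],'xang',np.degrees(np.arctan2(M[1,0],M[0,0])),'zaxis',M[:,2],'gap',st['finger_gap'],'F',st['force'])
E
python3 - <<'E'
from w import *
im,c,st=snap('w1');tool(st);setters(im,c)
E
```

```text
t 2.65 tcp [506.43 203.12 218.61] xang 0.07819883972115911 zaxis [-0.  0. -1.] gap 93.05449328917865 F [-0.18  0.16 -0.19]
(334, 64, 74, 77) [594.51 277.55  70.69  69.31 -87.58]
(176, 51, 88, 92) [448.94 281.84  84.75  84.16 -89.94]
```

View pics/w1.png

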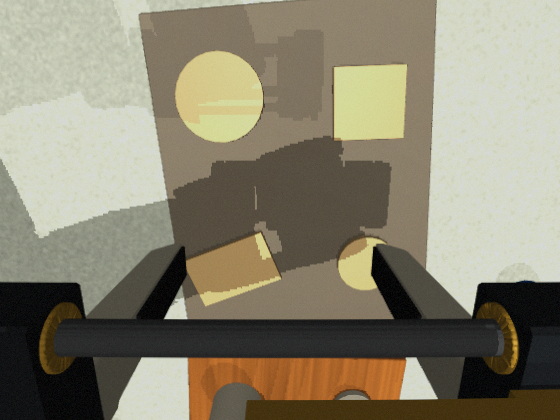

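Wrist view: large disc at (220,97) and square (369,102), both clear. The fingers partly hide the oblong (233,268) and small disc (365,263). Moving on to see those.

>>> send_rows(deltas=[{"angular": [0,0,0],"dp": [0,1,0],"fingers": 93},{"angular": [0,0,0],"dp": [0,1,0],"fingers": 93},{"angular": [0,0,0],"dp": [0,1,0],"fingers": 93},{"angular": [0,0,0],"dp": [0,1,0],"fingers": 93},{"angular": [0,0,0],"dp": [0,1,0],"fingers": 93},{"angular": [0,0,0],"dp": [0,1,0],"fingers": 93},{"angular": [0,0,0],"dp": [0,0,0],"fingers": 93},{"angular": [0,0,0],"dp": [0,0,0],"fingers": 93},{"angular": [0,0,0],"dp": [0,0,0],"fingers": 93},{"angular": [0,0,0],"dp": [0,0,0],"fingers": 93}])

```text
t: 3.53
ee_pos: [507.2, 23.5, 218.7]
orientation: [-3.141, -0.003, -0.0]
force: [-1.1, -0.2, 0.3]
finger_gap: 92.9
```

Run:
```python
from w import *
im,c,st=snap('w2');tool(st);setters(im,c)
```

```text
t 3.5333 tcp [507.16  23.52 218.66] xang 0.09753786132633478 zaxis [ 0.  0. -1.] gap 92.94400088159952 F [-1.11 -0.2   0.27]
(345, 58, 67, 70) [602.85 106.83  64.07  63.92 -87.09]
(171, 53, 109, 93) [454.78  98.39  94.38  60.09  21.93]
```

>>> send_rows(deltas=[{"angular": [0,0,0],"dp": [0,1,0],"fingers": 93},{"angular": [0,0,0],"dp": [0,1,0],"fingers": 93},{"angular": [0,0,0],"dp": [0,1,0],"fingers": 93},{"angular": [0,0,0],"dp": [0,1,0],"fingers": 93},{"angular": [0,0,0],"dp": [0,1,0],"fingers": 93},{"angular": [0,0,0],"dp": [0,1,0],"fingers": 93},{"angular": [0,0,0],"dp": [0,1,0],"fingers": 93},{"angular": [0,0,0],"dp": [0,0,0],"fingers": 93},{"angular": [0,0,0],"dp": [0,0,0],"fingers": 93},{"angular": [0,0,0],"dp": [0,0,0],"fingers": 93}])

```text
t: 4.42
ee_pos: [507.4, -186.7, 218.5]
orientation: [-3.141, -0.002, 0.001]
force: [0.3, 0.7, 0.3]
finger_gap: 93.1
```

Run:
```python
from w import *
im,c,st=snap('w3');tool(st)
a=cv2.imread('pics/w2.png')
cv2.imwrite('pics/b.png',cv2.resize(np.hstack([a,im]),(800,300),interpolation=cv2.INTER_AREA))
for X in ([453.6,-89,104],[593.5,-198,92],[449.5,-192,98]): print(proj(X,c))
```

```text
t 4.4167 tcp [ 507.44 -186.69  218.47] xang 0.05514983647194977 zaxis [-0.  0. -1.] gap 93.11958650339453 F [0.26 0.68 0.3 ]
[[205.17  70.64]]
[[380.7  209.16]]
[[208.17 203.92]]
```

View pics/b.png

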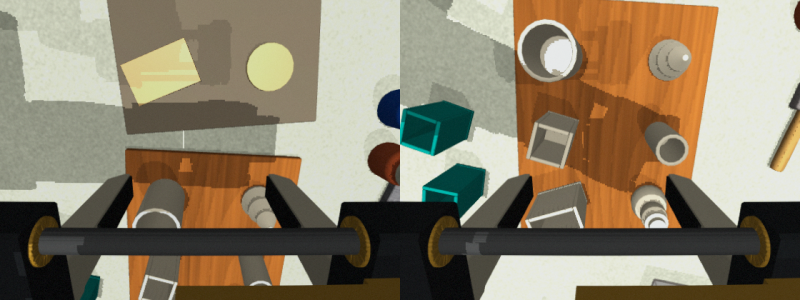

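All four setters are now measured, the two cameras agreeing within 2 mm. The predicted rim pixels fit wrist view w3: large about (207,67), small about (379,210). Going to grasp the large pot.

>>> send_rows(deltas=[{"angular": [0,0,0],"dp": [-0.448,-0.814,0],"fingers": 93},{"angular": [0,0,0],"dp": [-0.448,-0.814,0],"fingers": 93},{"angular": [0,0,0],"dp": [-0.448,-0.814,0],"fingers": 93},{"angular": [0,0,0],"dp": [-0.448,-0.814,0],"fingers": 93},{"angular": [0,0,0],"dp": [0,0,0.6],"fingers": 93},{"angular": [0,0,0],"dp": [0,0,0.8],"fingers": 93},{"angular": [0,0,0],"dp": [0,0,0.8],"fingers": 93},{"angular": [0,0,0],"dp": [0,0,0.8],"fingers": 93},{"angular": [0,0,0],"dp": [0,0,0.5],"fingers": 93},{"angular": [0,0,0],"dp": [0,0,0],"fingers": 93}])

```text
t: 5.3
ee_pos: [452.0, -88.5, 111.3]
orientation: [-3.14, -0.003, 0.007]
force: [-0.9, -0.4, 0.4]
finger_gap: 92.8
```

>>> send_rows(deltas=[{"angular": [0,0,0],"dp": [0.05,0,0.43],"fingers": 93},{"angular": [0,0,0],"dp": [0,0,0.43],"fingers": 93},{"angular": [0,0,0],"dp": [0,0,0.43],"fingers": 93},{"angular": [0,0,0],"dp": [0,0,0.42],"fingers": 93},{"angular": [0,0,0],"dp": [0,0,0],"fingers": 75},{"angular": [0,0,0],"dp": [0,0,0],"fingers": 68},{"angular": [0,0,0],"dp": [0,0,0],"fingers": 64},{"angular": [0,0,0],"dp": [0,0,0],"fingers": 50},{"angular": [0,0,0],"dp": [0,0,0],"fingers": 50},{"angular": [0,0,0],"dp": [0,0,0],"fingers": 50}])

```text
t: 6.13
ee_pos: [455.3, -90.1, 63.1]
orientation: [3.141, 0.0, 0.001]
force: [-1.7, 2.4, 6.3]
finger_gap: 62.5
```

>>> send_rows(deltas=[{"angular": [0,0,0],"dp": [0,0,-0.15],"fingers": 50},{"angular": [0,0,0],"dp": [0,0,-0.4],"fingers": 50},{"angular": [0,0,0],"dp": [0,0,-0.7],"fingers": 50},{"angular": [0,0,0],"dp": [0,0,-0.8],"fingers": 50},{"angular": [0,0,0],"dp": [0,0,-0.8],"fingers": 50},{"angular": [0,0,0],"dp": [0,0,-0.6],"fingers": 50},{"angular": [0,0,0],"dp": [0,-0.2,-0.3],"fingers": 50},{"angular": [0,0,0],"dp": [0,-0.5,0],"fingers": 50},{"angular": [0,0,0],"dp": [0,-0.8,0],"fingers": 50},{"angular": [0,0,0],"dp": [0,-0.9,0],"fingers": 50}])

```text
t: 6.97
ee_pos: [454.6, -17.4, 174.6]
orientation: [-3.142, 0.002, 0.001]
force: [0.0, -0.0, -2.3]
finger_gap: 62.2
```

>>> send_rows(deltas=[{"angular": [0,0,0],"dp": [0,-0.9,0],"fingers": 50},{"angular": [0,0,0],"dp": [0,-0.9,0],"fingers": 50},{"angular": [0,0,0],"dp": [0,-0.9,0],"fingers": 50},{"angular": [0,0,0],"dp": [0,-0.9,0],"fingers": 50},{"angular": [0,0,0],"dp": [0,-0.9,0],"fingers": 50},{"angular": [0,0,0],"dp": [0,-0.9,0],"fingers": 50},{"angular": [0,0,0],"dp": [0,-0.9,0],"fingers": 50},{"angular": [0,0,0],"dp": [0,-0.9,0],"fingers": 50},{"angular": [0,0,0],"dp": [0,-0.9,0],"fingers": 50},{"angular": [0,0,0],"dp": [0,-0.9,0],"fingers": 50}])

```text
t: 7.8
ee_pos: [454.1, 253.5, 174.3]
orientation: [3.141, 0.001, -0.002]
force: [0.2, 0.2, -2.4]
finger_gap: 62.5
```

>>> send_rows(deltas=[{"angular": [0,0,0],"dp": [0,-0.7,0],"fingers": 50},{"angular": [0,0,0],"dp": [0,-0.35,0],"fingers": 50},{"angular": [0,0,0],"dp": [0,0,0],"fingers": 50},{"angular": [0,0,0],"dp": [0,0,0],"fingers": 50},{"angular": [0,0,0],"dp": [0,0,0],"fingers": 50},{"angular": [0,0,0],"dp": [0,0,0],"fingers": 50},{"angular": [0,0,0],"dp": [0,0,0],"fingers": 50},{"angular": [0,0,0],"dp": [0,0,0],"fingers": 50},{"angular": [0,0,0],"dp": [0,0,0],"fingers": 50},{"angular": [0,0,0],"dp": [0,0,0],"fingers": 50}])

```text
t: 8.63
ee_pos: [455.0, 283.2, 174.9]
orientation: [-3.142, 0.0, -0.0]
force: [0.5, 0.1, -1.4]
finger_gap: 62.4
```

Run:
```python
from w import *
st=env.read_state();tool(st)
a=env.capture('wrist');b=env.capture('scene')
cv2.imwrite('pics/c.png',cv2.resize(np.hstack([a,b]),(800,300),interpolation=cv2.INTER_AREA))
tool(env.read_state())
```

```text
t 8.6333 tcp [455.03 283.19 174.87] xang -0.011227325065249927 zaxis [ 0.  0. -1.] gap 62.3991234406708 F [ 0.52  0.13 -1.41]
t 8.7333 tcp [454.99 283.34 174.87] xang 0.004179353957610027 zaxis [ 0.  0. -1.] gap 62.52757078138338 F [ 0.52  1.13 -1.59]
```

View pics/c.png

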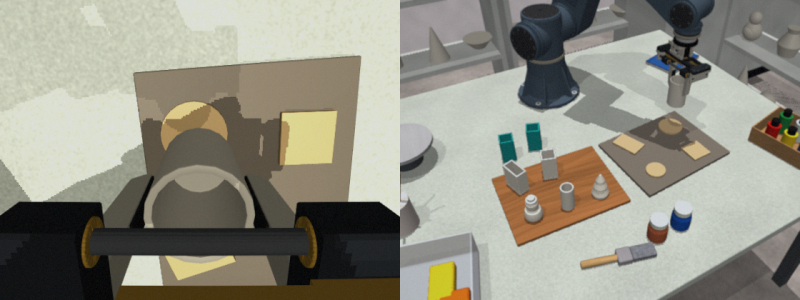

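Pot held upright (rim at about (200,200) in the left half), with the large disc beyond it. Lowering, with a slow last stretch.

>>> send_rows(deltas=[{"angular": [0,0,0],"dp": [-0.1,0,0.3],"fingers": 50},{"angular": [0,0,0],"dp": [-0.1,0,0.6],"fingers": 50},{"angular": [0,0,0],"dp": [0,0,0.7],"fingers": 50},{"angular": [0,0,0],"dp": [0,0,0.7],"fingers": 50},{"angular": [0,0,0],"dp": [0,0,0.5],"fingers": 50},{"angular": [0,0,0],"dp": [0,0,0.3],"fingers": 50},{"angular": [0,0,0],"dp": [0,0,0.1],"fingers": 50},{"angular": [0,0,0],"dp": [0,0,0.1],"fingers": 50},{"angular": [0,0,0],"dp": [0,0,0],"fingers": 50},{"angular": [0,0,0],"dp": [0,0,0],"fingers": 50}])

```text
t: 9.57
ee_pos: [449.3, 283.6, 76.5]
orientation: [-3.141, -0.0, -0.002]
force: [-0.2, -0.8, -1.9]
finger_gap: 62.8
```

>>> send_rows(deltas=[{"angular": [0,0,0],"dp": [0,0,0.03],"fingers": 50},{"angular": [0,0,0],"dp": [0,0,0.03],"fingers": 50},{"angular": [0,0,0],"dp": [0,0,0.03],"fingers": 50},{"angular": [0,0,0],"dp": [0,0,0.03],"fingers": 50},{"angular": [0,0,0],"dp": [0,0,0.03],"fingers": 50},{"angular": [0,0,0],"dp": [0,0,0.02],"fingers": 50},{"angular": [0,0,0],"dp": [0,0,0],"fingers": 50},{"angular": [0,0,0],"dp": [0,0,0],"fingers": 50},{"angular": [0,0,0],"dp": [0,0,0],"fingers": 50},{"angular": [0,0,0],"dp": [0,0,0],"fingers": 50}])

```text
t: 10.4
ee_pos: [449.0, 283.5, 71.1]
orientation: [-3.141, -0.0, -0.0]
force: [-3.0, -1.2, 5.8]
finger_gap: 62.5
```

Contact (force up about 8 N). Release and rise.

>>> send_rows(deltas=[{"angular": [0,0,0],"dp": [0,0,0],"fingers": 65},{"angular": [0,0,0],"dp": [0,0,0],"fingers": 70},{"angular": [0,0,0],"dp": [0,0,0],"fingers": 80},{"angular": [0,0,0],"dp": [0,0,0],"fingers": 90},{"angular": [0,0,0],"dp": [0,0,-0.3],"fingers": 90},{"angular": [0,0,0],"dp": [0,0,-0.7],"fingers": 90},{"angular": [0,0,0],"dp": [0,0,-1],"fingers": 90},{"angular": [0,0,0],"dp": [0,0,-1],"fingers": 90},{"angular": [0,0,0],"dp": [0,0,-1],"fingers": 90},{"angular": [0,0,0],"dp": [0,0,-0.6],"fingers": 90}])

```text
t: 11.23
ee_pos: [449.6, 283.8, 212.6]
orientation: [-3.14, -0.0, -0.005]
force: [0.3, 0.4, 0.4]
finger_gap: 90.0
```

>>> send_rows(deltas=[{"angular": [0,0,0],"dp": [0.3,1,0],"fingers": 70},{"angular": [0,0,0],"dp": [0.3,1,0],"fingers": 70},{"angular": [0,0,0],"dp": [0.3,1,0],"fingers": 70},{"angular": [0,0,0],"dp": [0.3,1,0],"fingers": 70},{"angular": [0,0,0],"dp": [0.3,1,0],"fingers": 70},{"angular": [0,0,0],"dp": [0,0,0],"fingers": 70},{"angular": [0,0,0],"dp": [0,0,0],"fingers": 70},{"angular": [0,0,0],"dp": [0,0,0],"fingers": 70},{"angular": [0,0,0],"dp": [0,0,0],"fingers": 70},{"angular": [0,0,0],"dp": [0,0,0],"fingers": 70}])

```text
t: 12.07
ee_pos: [493.7, 134.3, 208.9]
orientation: [-3.142, -0.002, -0.0]
force: [-1.2, 0.2, 0.6]
finger_gap: 70.0
```

Run:
```python
from w import *
im,c,st=snap('w4');tool(st)
t=env.capture('top');cv2.imwrite('pics/top1.png',t)
r=cv2.resize(t[180:245,110:200],None,fx=4.4,fy=4.4,interpolation=cv2.INTER_CUBIC)
w=cv2.resize(im,(400,300));o=np.zeros((300,800,3),np.uint8);o[:,:400]=w;o[:286,400:796]=r
cv2.imwrite('pics/d.png',o)
print(proj([448.5,283,112],c),proj([449,281.8,20],c))
```

```text
t 12.0667 tcp [493.72 134.33 208.86] xang 0.08779440571358903 zaxis [ 0.  0. -1.] gap 69.99417468987562 F [-1.17  0.16  0.57]
[[209.32 -14.48]] [[228.92  18.  ]]
```

View pics/d.png

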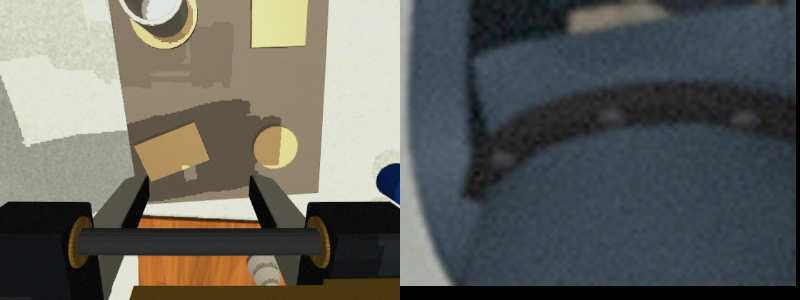

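Pot stands on its disc (seen at (160,25)). The arm blocks the top camera, so I'll check centring later. On to the small pot.

>>> send_rows(deltas=[{"angular": [0,0,0],"dp": [0.277,0.923,0],"fingers": 66},{"angular": [0,0,0],"dp": [0.277,0.923,0],"fingers": 66},{"angular": [0,0,0],"dp": [0.277,0.923,0],"fingers": 66},{"angular": [0,0,0],"dp": [0.277,0.923,0],"fingers": 66},{"angular": [0,0,0],"dp": [0.277,0.923,0],"fingers": 66},{"angular": [0,0,0],"dp": [0.277,0.923,0],"fingers": 66},{"angular": [0,0,0],"dp": [0.277,0.923,0],"fingers": 66},{"angular": [0,0,0],"dp": [0.277,0.923,0],"fingers": 66},{"angular": [0,0,0],"dp": [0.277,0.923,0],"fingers": 66},{"angular": [0,0,0],"dp": [0.277,0.923,0],"fingers": 66}])

```text
t: 13.0
ee_pos: [577.5, -144.4, 208.7]
orientation: [-3.141, -0.001, 0.0]
force: [0.5, 0.1, 0.3]
finger_gap: 65.9
```

>>> send_rows(deltas=[{"angular": [0,0,0],"dp": [0.277,0.923,0],"fingers": 66},{"angular": [0,0,0],"dp": [0.277,0.923,0],"fingers": 66},{"angular": [0,0,0],"dp": [0,0,0.4],"fingers": 66},{"angular": [0,0,0],"dp": [0,0,0.7],"fingers": 66},{"angular": [0,0,0],"dp": [0,0,0.8],"fingers": 66},{"angular": [0,0,0],"dp": [0,0,0.8],"fingers": 66},{"angular": [0,0,0],"dp": [0,0,0.4],"fingers": 66},{"angular": [0,0,0],"dp": [0,0,0],"fingers": 66},{"angular": [0,0,0],"dp": [0,0,0],"fingers": 66},{"angular": [0,0,0],"dp": [0,0,0],"fingers": 66}])

```text
t: 13.83
ee_pos: [594.6, -198.8, 117.1]
orientation: [3.141, 0.001, 0.003]
force: [-0.0, 0.8, 0.2]
finger_gap: 66.0
```

>>> send_rows(deltas=[{"angular": [0,0,0],"dp": [-0.03,-0.03,0.3],"fingers": 66},{"angular": [0,0,0],"dp": [0,0,0.6],"fingers": 66},{"angular": [0,0,0],"dp": [0,0,0.6],"fingers": 66},{"angular": [0,0,0],"dp": [0,0,0.5],"fingers": 66},{"angular": [0,0,0],"dp": [0,0,0.29],"fingers": 60},{"angular": [0,0,0],"dp": [0,0,0],"fingers": 50},{"angular": [0,0,0],"dp": [0,0,0],"fingers": 45},{"angular": [0,0,0],"dp": [0,0,0],"fingers": 42},{"angular": [0,0,0],"dp": [0,0,0],"fingers": 30},{"angular": [0,0,0],"dp": [0,0,0],"fingers": 30}])

```text
t: 14.67
ee_pos: [593.5, -198.2, 48.2]
orientation: [3.141, 0.0, 0.003]
force: [0.2, -0.5, 3.8]
finger_gap: 39.8
```

>>> send_rows(deltas=[{"angular": [0,0,0],"dp": [0,0,0],"fingers": 30},{"angular": [0,0,0],"dp": [0,0,-0.15],"fingers": 30},{"angular": [0,0,0],"dp": [0,0,-0.4],"fingers": 30},{"angular": [0,0,0],"dp": [0,0,-0.7],"fingers": 30},{"angular": [0,0,0],"dp": [0,0,-0.8],"fingers": 30},{"angular": [0,0,0],"dp": [0,0,-0.8],"fingers": 30},{"angular": [0,0,0],"dp": [0,0,-0.7],"fingers": 30},{"angular": [0,0,0],"dp": [0,0,-0.35],"fingers": 30},{"angular": [0,0,0],"dp": [0,0,0],"fingers": 30},{"angular": [0,0,0],"dp": [0,0,0],"fingers": 30}])

```text
t: 15.5
ee_pos: [592.7, -197.9, 163.9]
orientation: [3.142, 0.0, 0.0]
force: [-1.0, 0.1, -1.3]
finger_gap: 39.9
```

>>> send_rows(deltas=[{"angular": [0,0,0],"dp": [0.034,-0.4,0],"fingers": 30},{"angular": [0,0,0],"dp": [0.034,-0.7,0],"fingers": 30},{"angular": [0,0,0],"dp": [0.034,-0.9,0],"fingers": 30},{"angular": [0,0,0],"dp": [0.034,-0.9,0],"fingers": 30},{"angular": [0,0,0],"dp": [0.034,-0.9,0],"fingers": 30},{"angular": [0,0,0],"dp": [0.034,-0.9,0],"fingers": 30},{"angular": [0,0,0],"dp": [0.034,-0.9,0],"fingers": 30},{"angular": [0,0,0],"dp": [0.034,-0.9,0],"fingers": 30},{"angular": [0,0,0],"dp": [0.034,-0.9,0],"fingers": 30},{"angular": [0,0,0],"dp": [0.034,-0.9,0],"fingers": 30}])

```text
t: 16.33
ee_pos: [601.9, 53.2, 162.5]
orientation: [-3.141, -0.001, 0.004]
force: [-0.2, 0.0, -0.4]
finger_gap: 39.8
```

>>> send_rows(deltas=[{"angular": [0,0,0],"dp": [0,-0.9,0],"fingers": 30},{"angular": [0,0,0],"dp": [0,-0.7,0],"fingers": 30},{"angular": [0,0,0],"dp": [0,-0.29,0.2],"fingers": 30},{"angular": [0,0,0],"dp": [0,0,0.5],"fingers": 30},{"angular": [0,0,0],"dp": [0,0,0.7],"fingers": 30},{"angular": [0,0,0],"dp": [0,0,0.7],"fingers": 30},{"angular": [0,0,0],"dp": [0,0,0.5],"fingers": 30},{"angular": [0,0,0],"dp": [0,0,0.3],"fingers": 30},{"angular": [0,0,0],"dp": [0,0,0],"fingers": 30},{"angular": [0,0,0],"dp": [0,0,0],"fingers": 30}])

```text
t: 17.17
ee_pos: [602.8, 107.6, 76.6]
orientation: [3.141, 0.0, -0.002]
force: [0.9, 0.8, -0.3]
finger_gap: 39.8
```

>>> send_rows(deltas=[{"angular": [0,0,0],"dp": [0,0,0.25],"fingers": 30},{"angular": [0,0,0],"dp": [0,0,0.2],"fingers": 30},{"angular": [0,0,0],"dp": [0,0,0.1],"fingers": 30},{"angular": [0,0,0],"dp": [0,0,0.05],"fingers": 30},{"angular": [0,0,0],"dp": [0,0,0.04],"fingers": 30},{"angular": [0,0,0],"dp": [0,0,0.03],"fingers": 30},{"angular": [0,0,0],"dp": [0,0,0.03],"fingers": 30},{"angular": [0,0,0],"dp": [0,0,0],"fingers": 30},{"angular": [0,0,0],"dp": [0,0,0],"fingers": 30},{"angular": [0,0,0],"dp": [0,0,0],"fingers": 30}])

```text
t: 18.0
ee_pos: [603.1, 107.8, 56.2]
orientation: [-3.142, -0.0, -0.0]
force: [-0.3, -0.6, -1.2]
finger_gap: 39.9
```

>>> send_rows(deltas=[{"angular": [0,0,0],"dp": [0,0,0.03],"fingers": 30},{"angular": [0,0,0],"dp": [0,0,0.02],"fingers": 30},{"angular": [0,0,0],"dp": [0,0,0],"fingers": 30},{"angular": [0,0,0],"dp": [0,0,0],"fingers": 30},{"angular": [0,0,0],"dp": [0,0,0],"fingers": 30},{"angular": [0,0,0],"dp": [0,0,0],"fingers": 30},{"angular": [0,0,0],"dp": [0,0,0],"fingers": 30},{"angular": [0,0,0],"dp": [0,0,0],"fingers": 30},{"angular": [0,0,0],"dp": [0,0,0],"fingers": 30},{"angular": [0,0,0],"dp": [0,0,0],"fingers": 30}])

```text
t: 18.83
ee_pos: [603.2, 107.8, 56.0]
orientation: [-3.142, -0.0, -0.001]
force: [-6.1, -1.2, 14.4]
finger_gap: 40.0
```

>>> send_rows(deltas=[{"angular": [0,0,0],"dp": [0,0,0],"fingers": 42},{"angular": [0,0,0],"dp": [0,0,0],"fingers": 46},{"angular": [0,0,0],"dp": [0,0,0],"fingers": 56},{"angular": [0,0,0],"dp": [0,0,0],"fingers": 66},{"angular": [0,0,0],"dp": [0,0,-0.4],"fingers": 66},{"angular": [0,0,0],"dp": [0,0,-0.8],"fingers": 66},{"angular": [0,0,0],"dp": [0,0,-1],"fingers": 66},{"angular": [0,0,0],"dp": [0,0,-1],"fingers": 66},{"angular": [0,0,0],"dp": [0,0,-1],"fingers": 66},{"angular": [0,0,0],"dp": [0,0,-0.8],"fingers": 66}])

```text
t: 19.67
ee_pos: [603.3, 107.8, 207.9]
orientation: [-3.141, -0.0, -0.004]
force: [0.2, 0.7, 0.4]
finger_gap: 66.2
```

>>> send_rows(deltas=[{"angular": [0,0,0],"dp": [-0.5,1,0],"fingers": 72},{"angular": [0,0,0],"dp": [-0.5,1,0],"fingers": 72},{"angular": [0,0,0],"dp": [-0.5,1,0],"fingers": 72},{"angular": [0,0,0],"dp": [-0.5,1,0],"fingers": 72},{"angular": [0,0,0],"dp": [-0.5,1,0],"fingers": 72},{"angular": [0,0,0],"dp": [-0.5,1,0],"fingers": 72},{"angular": [0,0,0],"dp": [-0.5,1,0],"fingers": 72},{"angular": [0,0,0],"dp": [-0.5,1,0],"fingers": 72},{"angular": [0,0,0],"dp": [-0.5,1,0],"fingers": 72},{"angular": [0,0,0],"dp": [-0.5,1,0],"fingers": 72}])

```text
t: 20.5
ee_pos: [452.2, -193.5, 205.5]
orientation: [3.141, 0.001, 0.001]
force: [1.1, -0.3, 0.1]
finger_gap: 72.5
```

>>> send_rows(deltas=[{"angular": [0,0,0.92],"dp": [0,0,0],"fingers": 72},{"angular": [0,0,0.92],"dp": [0,0,0],"fingers": 72},{"angular": [0,0,0.92],"dp": [0,0,0],"fingers": 72},{"angular": [0,0,0.9],"dp": [0,0,0],"fingers": 72},{"angular": [0,0,0],"dp": [0,0,0],"fingers": 72},{"angular": [0,0,0],"dp": [0,0,0],"fingers": 72},{"angular": [0,0,0],"dp": [0,0,0],"fingers": 72},{"angular": [0,0,0],"dp": [0,0,0],"fingers": 72},{"angular": [0,0,0],"dp": [0,0,0],"fingers": 72},{"angular": [0,0,0],"dp": [0,0,0],"fingers": 72}])

```text
t: 21.33
ee_pos: [453.1, -192.2, 204.6]
orientation: [3.102, -0.498, -0.0]
force: [-0.4, -0.7, -0.4]
finger_gap: 71.9
```

```bash
cat >> w.py <<'E'
def go(x,y,z,a):
    st=env.read_state();tool(st);M=Ro.from_rotvec(st['orientation']).as_matrix()
    now=np.degrees(np.arctan2(M[1,0],M[0,0]))
    # tool pointing down: shift in current tool axes (turn after), turn about tool z
    print('dp total',M.T@(np.array([x,y,z])-st['ee_pos'])/30,'turn z units',-(a-now)/5)
def discs(im,c,box,z,th=112,smax=70):
    hsv=cv2.cvtColor(cv2.GaussianBlur(im,(0,0),.7),cv2.COLOR_BGR2HSV);x,y,w,h=box
    m=np.zeros(im.shape[:2],np.uint8);m[y:y+h,x:x+w]=((hsv[...,1]<smax)&(hsv[...,2]>th))[y:y+h,x:x+w]*255
    q=[k for k in cv2.findContours(m,cv2.RETR_EXTERNAL,cv2.CHAIN_APPROX_NONE)[0] if len(k)>12]
    return shape(np.vstack(q),c,z) if q else None
E
python3 - <<'E'
from w import *
go(449.5,-192,206,-18.4)
t=env.capture('top');cv2.imwrite('pics/top2.png',t)
im=cv2.resize(t[110:250,110:435],None,fx=2.4,fy=2.4,interpolation=cv2.INTER_CUBIC);cv2.imwrite('pics/e.png',im)
c=cam('top')
for X in ([448.1,283.6,112],[603.2,107.9,100]): print(proj(X,c))
E
```

```text
t 21.3333 tcp [ 453.08 -192.19  204.57] xang -18.23549210064282 zaxis [-0.  0. -1.] gap 71.91717955474053 F [-0.43 -0.68 -0.4 ]
dp total [-0.12  0.03 -0.05] turn z units 0.03290157987143587
[[141.81 205.92]]
[[223.7  138.69]]
```

View pics/e.png

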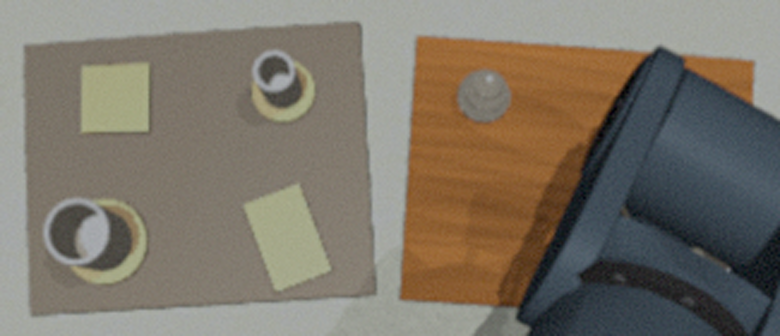

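Both pots stand on their discs: rims at crop (77,231) and (275,73). Measuring rim centres, then grasping the square.

Run:
```python
from w import *
t=cv2.imread('pics/top2.png');c=cam('top')
for th in (118,124,130): print(discs(t,c,(126,190,32,33),112,th,35),discs(t,c,(213,129,23,24),100,th,35))
hsv=cv2.cvtColor(t,cv2.COLOR_BGR2HSV);print(hsv[140,213:236,1:].T); print(hsv[128:155,224,1:].T)
```

```text
[449.11 285.71  64.17  63.58   0.92] [604.74 109.54  41.54  40.49   1.61]
[449.04 286.75  64.36  61.1    2.3 ] [604.74 109.54  41.54  40.49   1.61]
[448.68 286.44  62.82  62.35 -62.78] [603.69 109.45  40.52  39.11 -89.46]
[[ 39  35   7   8   7  11  34  20  35  30  29  15   7  11  14   9  13   6
    6   5  37  86  76]
 [123 130 151 165 137  96  75  76  72  68  80  85 106 111 111 112 100 124
  161 145 117 128 147]]
[[ 41  42  15   0  10   7  34  34  41  40  32  34  15   2   5   6   9   6
    9   7   9  38  33  36  30  43  60]
 [125 122 135 157 156 107  76  76  81  77  80  82  85 122 153 166 173 172
  172 153 112  74  69  77  76  88 124]]
```

>>> send_rows(deltas=[{"angular": [0,0,0],"dp": [-0.12,0.03,0.3],"fingers": 72},{"angular": [0,0,0],"dp": [0,0,0.7],"fingers": 72},{"angular": [0,0,0],"dp": [0,0,0.8],"fingers": 72},{"angular": [0,0,0],"dp": [0,0,0.8],"fingers": 72},{"angular": [0,0,0],"dp": [0,0,0.4],"fingers": 72},{"angular": [0,0,0],"dp": [0,0,0.1],"fingers": 72},{"angular": [0,0,0],"dp": [0,0,0],"fingers": 72},{"angular": [0,0,0],"dp": [0,0,0],"fingers": 72},{"angular": [0,0,0],"dp": [0,0,0],"fingers": 72},{"angular": [0,0,0],"dp": [0,0,0],"fingers": 72}])

```text
t: 22.22
ee_pos: [449.8, -192.2, 112.4]
orientation: [3.101, -0.499, 0.002]
force: [-0.4, -0.9, 0.5]
finger_gap: 71.8
```

>>> send_rows(deltas=[{"angular": [0,0,0],"dp": [0,0,0.3],"fingers": 72},{"angular": [0,0,0],"dp": [0,0,0.6],"fingers": 72},{"angular": [0,0,0],"dp": [0,0,0.6],"fingers": 72},{"angular": [0,0,0],"dp": [0,0,0.4],"fingers": 72},{"angular": [0,0,0],"dp": [0,0,0.05],"fingers": 65},{"angular": [0,0,0],"dp": [0,0,0],"fingers": 56},{"angular": [0,0,0],"dp": [0,0,0],"fingers": 51},{"angular": [0,0,0],"dp": [0,0,0],"fingers": 48},{"angular": [0,0,0],"dp": [0,0,0],"fingers": 36},{"angular": [0,0,0],"dp": [0,0,0],"fingers": 36}])

```text
t: 23.05
ee_pos: [449.8, -192.2, 53.8]
orientation: [3.101, -0.499, 0.002]
force: [0.1, -0.3, 4.1]
finger_gap: 45.8
```

>>> send_rows(deltas=[{"angular": [0,0,0],"dp": [0,0,0],"fingers": 36},{"angular": [0,0,0],"dp": [0,0,-0.15],"fingers": 36},{"angular": [0,0,0],"dp": [0,0,-0.4],"fingers": 36},{"angular": [0,0,0],"dp": [0,0,-0.7],"fingers": 36},{"angular": [0,0,0],"dp": [0,0,-0.8],"fingers": 36},{"angular": [0,0,0],"dp": [0,0,-0.8],"fingers": 36},{"angular": [0,0,0],"dp": [0,0,-0.8],"fingers": 36},{"angular": [0,0,0],"dp": [0,0,-0.7],"fingers": 36},{"angular": [0,0,0],"dp": [0,0,-0.25],"fingers": 36},{"angular": [0,0,0],"dp": [0,0,0],"fingers": 36}])

```text
t: 23.88
ee_pos: [449.9, -192.3, 192.5]
orientation: [3.101, -0.499, 0.004]
force: [0.2, -0.1, -2.0]
finger_gap: 45.9
```

>>> send_rows(deltas=[{"angular": [0,0,-0.8],"dp": [0,0,0],"fingers": 36},{"angular": [0,0,-0.84],"dp": [0,0,0],"fingers": 36},{"angular": [0,0,-0.84],"dp": [0,0,0],"fingers": 36},{"angular": [0,0,-0.84],"dp": [0,0,0],"fingers": 36},{"angular": [0,0,-0.84],"dp": [0,0,0],"fingers": 36},{"angular": [0,0,0],"dp": [0,0,0],"fingers": 36},{"angular": [0,0,0],"dp": [0,0,0],"fingers": 36},{"angular": [0,0,0],"dp": [0,0,0],"fingers": 36},{"angular": [0,0,0],"dp": [0,0,0],"fingers": 36},{"angular": [0,0,0],"dp": [0,0,0],"fingers": 36}])

```text
t: 24.72
ee_pos: [449.3, -191.9, 190.8]
orientation: [-3.141, -0.067, 0.001]
force: [-0.8, -0.3, -2.6]
finger_gap: 45.8
```

Run:
```python
from w import *
go(594.3,278,190,2.5)
```

```text
t 24.7167 tcp [ 449.29 -191.9   190.78] xang 2.4534955871229385 zaxis [-0.  0. -1.] gap 45.84658665532739 F [-0.75 -0.34 -2.64]
dp total [  5.5  -15.44   0.03] turn z units -0.009300882575412306
```

>>> send_rows(deltas=[{"angular": [0,0,0],"dp": [0.142,-0.4,0],"fingers": 36},{"angular": [0,0,0],"dp": [0.249,-0.7,0],"fingers": 36},{"angular": [0,0,0],"dp": [0.32,-0.9,0],"fingers": 36},{"angular": [0,0,0],"dp": [0.32,-0.9,0],"fingers": 36},{"angular": [0,0,0],"dp": [0.32,-0.9,0],"fingers": 36},{"angular": [0,0,0],"dp": [0.32,-0.9,0],"fingers": 36},{"angular": [0,0,0],"dp": [0.32,-0.9,0],"fingers": 36},{"angular": [0,0,0],"dp": [0.32,-0.9,0],"fingers": 36},{"angular": [0,0,0],"dp": [0.32,-0.9,0],"fingers": 36},{"angular": [0,0,0],"dp": [0.32,-0.9,0],"fingers": 36}])

```text
t: 25.55
ee_pos: [527.1, 62.2, 191.0]
orientation: [-3.141, -0.068, -0.0]
force: [1.4, 0.5, -1.3]
finger_gap: 46.1
```

>>> send_rows(deltas=[{"angular": [0,0,0],"dp": [0.32,-0.9,0],"fingers": 36},{"angular": [0,0,0],"dp": [0.32,-0.9,0],"fingers": 36},{"angular": [0,0,0],"dp": [0.32,-0.9,0],"fingers": 36},{"angular": [0,0,0],"dp": [0.32,-0.9,0],"fingers": 36},{"angular": [0,0,0],"dp": [0.32,-0.9,0],"fingers": 36},{"angular": [0,0,0],"dp": [0.32,-0.9,0],"fingers": 36},{"angular": [0,0,0],"dp": [0.32,-0.9,0],"fingers": 36},{"angular": [0,0,0],"dp": [0.2,-0.55,0],"fingers": 36},{"angular": [0,0,0],"dp": [0.109,-0.29,0],"fingers": 36},{"angular": [0,0,0],"dp": [0,0,0],"fingers": 36}])

```text
t: 26.38
ee_pos: [593.9, 279.3, 190.5]
orientation: [-3.141, -0.07, 0.0]
force: [-0.4, 0.2, -2.0]
finger_gap: 46.1
```

>>> send_rows(deltas=[{"angular": [0,0,0],"dp": [0,0,0.3],"fingers": 36},{"angular": [0,0,0],"dp": [0,0,0.6],"fingers": 36},{"angular": [0,0,0],"dp": [0,0,0.8],"fingers": 36},{"angular": [0,0,0],"dp": [0,0,0.8],"fingers": 36},{"angular": [0,0,0],"dp": [0,0,0.7],"fingers": 36},{"angular": [0,0,0],"dp": [0,0,0.5],"fingers": 36},{"angular": [0,0,0],"dp": [0,0,0.1],"fingers": 36},{"angular": [0,0,0],"dp": [0,0,0],"fingers": 36},{"angular": [0,0,0],"dp": [0,0,0],"fingers": 36},{"angular": [0,0,0],"dp": [0,0,0],"fingers": 36}])

```text
t: 27.22
ee_pos: [594.6, 277.9, 78.4]
orientation: [-3.14, -0.068, -0.003]
force: [-0.7, 0.9, -1.9]
finger_gap: 45.9
```

Run:
```python
from w import *
go(594.3,278,63,2.5)
```

```text
t 27.2167 tcp [594.58 277.89  78.4 ] xang 2.489126608166609 zaxis [ 0.  0. -1.] gap 45.922391551850936 F [-0.72  0.91 -1.9 ]
dp total [-0.01 -0.    0.51] turn z units -0.00217467836667824
```

>>> send_rows(deltas=[{"angular": [0,0,0],"dp": [0,0,0.2],"fingers": 36},{"angular": [0,0,0],"dp": [0,0,0.15],"fingers": 36},{"angular": [0,0,0],"dp": [0,0,0.07],"fingers": 36},{"angular": [0,0,0],"dp": [0,0,0.04],"fingers": 36},{"angular": [0,0,0],"dp": [0,0,0.04],"fingers": 36},{"angular": [0,0,0],"dp": [0,0,0.03],"fingers": 36},{"angular": [0,0,0],"dp": [0,0,0.02],"fingers": 36},{"angular": [0,0,0],"dp": [0,0,0],"fingers": 36},{"angular": [0,0,0],"dp": [0,0,0],"fingers": 36},{"angular": [0,0,0],"dp": [0,0,0],"fingers": 36}])

```text
t: 28.05
ee_pos: [593.9, 278.1, 61.8]
orientation: [3.141, 0.069, 0.0]
force: [-6.2, -2.1, 9.9]
finger_gap: 46.1
```

>>> send_rows(deltas=[{"angular": [0,0,0],"dp": [0,0,0],"fingers": 48},{"angular": [0,0,0],"dp": [0,0,0],"fingers": 52},{"angular": [0,0,0],"dp": [0,0,0],"fingers": 62},{"angular": [0,0,0],"dp": [0,0,0],"fingers": 70},{"angular": [0,0,0],"dp": [0,0,-0.4],"fingers": 70},{"angular": [0,0,0],"dp": [0,0,-0.8],"fingers": 70},{"angular": [0,0,0],"dp": [0,0,-1],"fingers": 70},{"angular": [0,0,0],"dp": [0,0,-1],"fingers": 70},{"angular": [0,0,0],"dp": [0,0,-1],"fingers": 70},{"angular": [0,0,0],"dp": [0,0,-0.8],"fingers": 70}])

```text
t: 28.88
ee_pos: [594.2, 278.2, 214.1]
orientation: [-3.14, -0.069, -0.004]
force: [1.3, -0.3, 0.7]
finger_gap: 70.1
```

>>> send_rows(deltas=[{"angular": [0,0,0],"dp": [-0.3,1,0],"fingers": 62},{"angular": [0,0,0],"dp": [-0.3,1,0],"fingers": 62},{"angular": [0,0,0],"dp": [-0.3,1,0],"fingers": 62},{"angular": [0,0,0],"dp": [-0.3,1,0],"fingers": 62},{"angular": [0,0,0],"dp": [-0.3,1,0],"fingers": 62},{"angular": [0,0,0],"dp": [0,0,0],"fingers": 62},{"angular": [0,0,0],"dp": [0,0,0],"fingers": 62},{"angular": [0,0,0],"dp": [0,0,0],"fingers": 62},{"angular": [0,0,0],"dp": [0,0,0],"fingers": 62},{"angular": [0,0,0],"dp": [0,0,0],"fingers": 62}])

```text
t: 29.72
ee_pos: [555.7, 127.1, 210.6]
orientation: [-3.141, -0.071, -0.0]
force: [0.2, -0.9, -0.3]
finger_gap: 62.0
```

Run:
```python
from w import *
im,c,st=snap('w5');tool(st)
cv2.imwrite('pics/f.png',im[:250]); print(proj([594.2,277.8,106],c),proj([594.4,277.6,20],c))
```

```text
t 29.7167 tcp [555.66 127.1  210.59] xang 2.577862524935865 zaxis [ 0.  0. -1.] gap 61.995489306201996 F [ 0.17 -0.89 -0.28]
[[346.58 -11.03]] [[329.58  17.21]]
```

View pics/f.png

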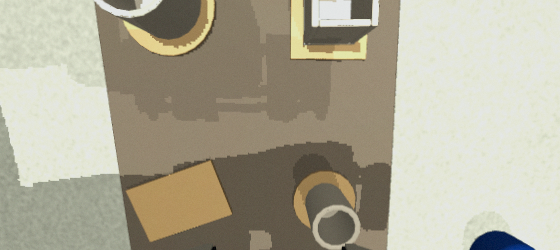

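Square, large and small pots stand on their setters and the square looks aligned. Turning for the oblong.

>>> send_rows(deltas=[{"angular": [0,0,1],"dp": [0,0,0],"fingers": 62},{"angular": [0,0,1],"dp": [0,0,0],"fingers": 62},{"angular": [0,0,1],"dp": [0,0,0],"fingers": 62},{"angular": [0,0,1],"dp": [0,0,0],"fingers": 62},{"angular": [0,0,1],"dp": [0,0,0],"fingers": 62},{"angular": [0,0,1],"dp": [0,0,0],"fingers": 62},{"angular": [0,0,1],"dp": [0,0,0],"fingers": 62},{"angular": [0,0,1],"dp": [0,0,0],"fingers": 62},{"angular": [0,0,1],"dp": [0,0,0],"fingers": 62},{"angular": [0,0,1],"dp": [0,0,0],"fingers": 62}])

```text
t: 30.6
ee_pos: [555.6, 126.8, 210.4]
orientation: [2.873, -1.27, -0.0]
force: [-0.1, -0.3, 0.3]
finger_gap: 61.9
```

>>> send_rows(deltas=[{"angular": [0,0,0.87],"dp": [0,0,0],"fingers": 62},{"angular": [0,0,0.87],"dp": [0,0,0],"fingers": 62},{"angular": [0,0,0.87],"dp": [0,0,0],"fingers": 62},{"angular": [0,0,0.87],"dp": [0,0,0],"fingers": 62},{"angular": [0,0,0.87],"dp": [0,0,0],"fingers": 62},{"angular": [0,0,0.87],"dp": [0,0,0],"fingers": 62},{"angular": [0,0,0],"dp": [0,0,0],"fingers": 62},{"angular": [0,0,0],"dp": [0,0,0],"fingers": 62},{"angular": [0,0,0],"dp": [0,0,0],"fingers": 62},{"angular": [0,0,0],"dp": [0,0,0],"fingers": 62}])

```text
t: 31.43
ee_pos: [555.5, 126.4, 210.5]
orientation: [2.518, -1.879, -0.0]
force: [-0.4, 0.1, 0.3]
finger_gap: 62.2
```

Run:
```python
from w import *
go(449.8,-300.3,206,-73.6)
```

```text
t 31.4333 tcp [555.5  126.37 210.48] xang -73.47007487027533 zaxis [-0. -0. -1.] gap 62.184768148050324 F [-0.39  0.09  0.3 ]
dp total [12.63  7.42  0.15] turn z units 0.025985025944933682
```

>>> send_rows(deltas=[{"angular": [0,0,0.026],"dp": [0.902,0.53,0],"fingers": 62},{"angular": [0,0,0],"dp": [0.902,0.53,0],"fingers": 62},{"angular": [0,0,0],"dp": [0.902,0.53,0],"fingers": 62},{"angular": [0,0,0],"dp": [0.902,0.53,0],"fingers": 62},{"angular": [0,0,0],"dp": [0.902,0.53,0],"fingers": 62},{"angular": [0,0,0],"dp": [0.902,0.53,0],"fingers": 62},{"angular": [0,0,0],"dp": [0.902,0.53,0],"fingers": 62},{"angular": [0,0,0],"dp": [0.902,0.53,0],"fingers": 62},{"angular": [0,0,0],"dp": [0.902,0.53,0],"fingers": 62},{"angular": [0,0,0],"dp": [0.902,0.53,0],"fingers": 62}])

```text
t: 32.27
ee_pos: [478.3, -179.6, 210.7]
orientation: [-2.515, 1.883, -0.001]
force: [0.5, 0.8, 0.6]
finger_gap: 62.1
```

>>> send_rows(deltas=[{"angular": [0,0,0],"dp": [0.902,0.53,0],"fingers": 62},{"angular": [0,0,0],"dp": [0.902,0.53,0],"fingers": 62},{"angular": [0,0,0],"dp": [0.902,0.53,0],"fingers": 62},{"angular": [0,0,0],"dp": [0.902,0.53,0],"fingers": 62},{"angular": [0,0,0],"dp": [0,0,0.3],"fingers": 62},{"angular": [0,0,0],"dp": [0,0,0.9],"fingers": 62},{"angular": [0,0,0],"dp": [0,0,0.9],"fingers": 62},{"angular": [0,0,0],"dp": [0,0,0.7],"fingers": 62},{"angular": [0,0,0],"dp": [0,0,0.3],"fingers": 62},{"angular": [0,0,0],"dp": [0,0,0],"fingers": 62}])

```text
t: 33.1
ee_pos: [447.5, -299.0, 115.8]
orientation: [-2.514, 1.883, 0.005]
force: [0.7, -0.3, 0.5]
finger_gap: 62.3
```

Run:
```python
from w import *
go(449.8,-300.3,48,-73.6)
```

```text
t 33.1 tcp [ 447.47 -298.99  115.81] xang -73.66161129806437 zaxis [-0.  0. -1.] gap 62.296494573263956 F [ 0.71 -0.28  0.46]
dp total [ 0.07 -0.07  2.26] turn z units -0.01232225961287554
```

>>> send_rows(deltas=[{"angular": [0,0,0],"dp": [0.06,-0.06,0.3],"fingers": 62},{"angular": [0,0,0],"dp": [0,0,0.7],"fingers": 62},{"angular": [0,0,0],"dp": [0,0,0.7],"fingers": 62},{"angular": [0,0,0],"dp": [0,0,0.5],"fingers": 62},{"angular": [0,0,0],"dp": [0,0,0.06],"fingers": 55},{"angular": [0,0,0],"dp": [0,0,0],"fingers": 46},{"angular": [0,0,0],"dp": [0,0,0],"fingers": 41},{"angular": [0,0,0],"dp": [0,0,0],"fingers": 38},{"angular": [0,0,0],"dp": [0,0,0],"fingers": 26},{"angular": [0,0,0],"dp": [0,0,0],"fingers": 26}])

```text
t: 33.93
ee_pos: [451.0, -301.5, 50.9]
orientation: [2.514, -1.884, 0.003]
force: [-0.2, 1.5, 6.6]
finger_gap: 36.0
```

>>> send_rows(deltas=[{"angular": [0,0,0],"dp": [0,0,0],"fingers": 26},{"angular": [0,0,0],"dp": [0,0,-0.15],"fingers": 26},{"angular": [0,0,0],"dp": [0,0,-0.4],"fingers": 26},{"angular": [0,0,0],"dp": [0,0,-0.7],"fingers": 26},{"angular": [0,0,0],"dp": [0,0,-0.8],"fingers": 26},{"angular": [0,0,0],"dp": [0,0,-0.8],"fingers": 26},{"angular": [0,0,0],"dp": [0,0,-0.8],"fingers": 26},{"angular": [0,0,-0.4],"dp": [0,0,-0.6],"fingers": 26},{"angular": [0,0,-0.4],"dp": [0,0,-0.3],"fingers": 26},{"angular": [0,0,-0.3],"dp": [0,0,0],"fingers": 26}])

```text
t: 34.77
ee_pos: [451.1, -301.7, 189.6]
orientation: [2.602, -1.759, 0.007]
force: [-0.7, 0.3, -1.9]
finger_gap: 35.8
```

Run:
```python
from w import *
go(454.8,99,185,-68)
```

```text
t 34.7667 tcp [ 451.12 -301.67  189.65] xang -68.11185934079005 zaxis [ 0. -0. -1.] gap 35.80926444909192 F [-0.66  0.32 -1.93]
dp total [-12.35  -5.09   0.12] turn z units -0.022371868158009532
```

>>> send_rows(deltas=[{"angular": [0,0,0],"dp": [-0.4,-0.166,0],"fingers": 26},{"angular": [0,0,0],"dp": [-0.7,-0.29,0],"fingers": 26},{"angular": [0,0,0],"dp": [-0.9,-0.373,0],"fingers": 26},{"angular": [0,0,0],"dp": [-0.9,-0.373,0],"fingers": 26},{"angular": [0,0,0],"dp": [-0.9,-0.373,0],"fingers": 26},{"angular": [0,0,0],"dp": [-0.9,-0.373,0],"fingers": 26},{"angular": [0,0,0],"dp": [-0.9,-0.373,0],"fingers": 26},{"angular": [0,0,0],"dp": [-0.9,-0.373,0],"fingers": 26},{"angular": [0,0,0],"dp": [-0.9,-0.373,0],"fingers": 26},{"angular": [0,0,0],"dp": [-0.9,-0.373,0],"fingers": 26}])

```text
t: 35.6
ee_pos: [452.9, -29.6, 186.5]
orientation: [2.6, -1.763, -0.001]
force: [1.0, -0.2, -1.3]
finger_gap: 36.0
```

>>> send_rows(deltas=[{"angular": [0,0,0],"dp": [-0.9,-0.373,0],"fingers": 26},{"angular": [0,0,0],"dp": [-0.9,-0.373,0],"fingers": 26},{"angular": [0,0,0],"dp": [-0.9,-0.373,0],"fingers": 26},{"angular": [0,0,0],"dp": [-0.8,-0.332,0],"fingers": 26},{"angular": [0,0,0],"dp": [-0.52,-0.216,0],"fingers": 26},{"angular": [0,0,0],"dp": [0,0,0.3],"fingers": 26},{"angular": [0,0,0],"dp": [0,0,0.6],"fingers": 26},{"angular": [0,0,0],"dp": [0,0,0.6],"fingers": 26},{"angular": [0,0,0],"dp": [0,0,0.3],"fingers": 26},{"angular": [0,0,0],"dp": [0,0,0],"fingers": 26}])

```text
t: 36.43
ee_pos: [453.9, 98.6, 130.5]
orientation: [2.598, -1.761, -0.005]
force: [-0.4, -0.4, -2.5]
finger_gap: 35.6
```

Run:
```python
from w import *
go(455.5,98.5,60,-68)
```

```text
t 36.4333 tcp [453.93  98.55 130.5 ] xang -68.25573438264841 zaxis [-0. -0. -1.] gap 35.595579590544155 F [-0.35 -0.4  -2.52]
dp total [ 0.02 -0.06  2.35] turn z units -0.05114687652968257
```

>>> send_rows(deltas=[{"angular": [0,0,-0.04],"dp": [0.02,-0.05,0.3],"fingers": 26},{"angular": [0,0,0],"dp": [0,0,0.5],"fingers": 26},{"angular": [0,0,0],"dp": [0,0,0.6],"fingers": 26},{"angular": [0,0,0],"dp": [0,0,0.5],"fingers": 26},{"angular": [0,0,0],"dp": [0,0,0.2],"fingers": 26},{"angular": [0,0,0],"dp": [0,0,0.1],"fingers": 26},{"angular": [0,0,0],"dp": [0,0,0.03],"fingers": 26},{"angular": [0,0,0],"dp": [0,0,0],"fingers": 26},{"angular": [0,0,0],"dp": [0,0,0],"fingers": 26},{"angular": [0,0,0],"dp": [0,0,0],"fingers": 26}])

```text
t: 37.27
ee_pos: [457.6, 99.0, 66.0]
orientation: [-2.604, 1.757, -0.002]
force: [0.0, -0.8, -2.3]
finger_gap: 35.6
```

Run:
```python
from w import *
go(455.5,98.5,58,-68)
```

```text
t 37.2667 tcp [457.55  99.    65.99] xang -68.01296716198054 zaxis [ 0.  0. -1.] gap 35.62067408456011 F [ 0.03 -0.84 -2.26]
dp total [-0.01  0.07  0.27] turn z units -0.0025934323961081416
```

>>> send_rows(deltas=[{"angular": [0,0,0],"dp": [-0.01,0.06,0.07],"fingers": 26},{"angular": [0,0,0],"dp": [0,0,0.05],"fingers": 26},{"angular": [0,0,0],"dp": [0,0,0.04],"fingers": 26},{"angular": [0,0,0],"dp": [0,0,0.03],"fingers": 26},{"angular": [0,0,0],"dp": [0,0,0.03],"fingers": 26},{"angular": [0,0,0],"dp": [0,0,0.02],"fingers": 26},{"angular": [0,0,0],"dp": [0,0,0],"fingers": 26},{"angular": [0,0,0],"dp": [0,0,0],"fingers": 26},{"angular": [0,0,0],"dp": [0,0,0],"fingers": 26},{"angular": [0,0,0],"dp": [0,0,0],"fingers": 26}])

```text
t: 38.1
ee_pos: [455.3, 98.6, 58.9]
orientation: [-2.604, 1.757, -0.0]
force: [-5.5, 0.1, 13.4]
finger_gap: 36.1
```

>>> send_rows(deltas=[{"angular": [0,0,0],"dp": [0,0,0],"fingers": 38},{"angular": [0,0,0],"dp": [0,0,0],"fingers": 42},{"angular": [0,0,0],"dp": [0,0,0],"fingers": 52},{"angular": [0,0,0],"dp": [0,0,0],"fingers": 60},{"angular": [0,0,0],"dp": [0,0,-0.4],"fingers": 60},{"angular": [0,0,0],"dp": [0,0,-0.8],"fingers": 60},{"angular": [0,0,0],"dp": [0,0,-1],"fingers": 60},{"angular": [0,0,0],"dp": [0,0,-1],"fingers": 60},{"angular": [0,0,0],"dp": [0,0,-1],"fingers": 60},{"angular": [0,0,0],"dp": [0,0,-0.8],"fingers": 60}])

```text
t: 38.93
ee_pos: [455.5, 98.6, 210.3]
orientation: [-2.603, 1.757, -0.002]
force: [-0.1, 0.3, -1.0]
finger_gap: 59.9
```

>>> send_rows(deltas=[{"angular": [0,0,0],"dp": [0.9,0.36,0],"fingers": 60},{"angular": [0,0,0],"dp": [0.9,0.36,0],"fingers": 60},{"angular": [0,0,0],"dp": [0.9,0.36,0],"fingers": 60},{"angular": [0,0,0],"dp": [0.9,0.36,0],"fingers": 60},{"angular": [0,0,0],"dp": [0.9,0.36,0],"fingers": 60},{"angular": [0,0,0],"dp": [0.9,0.36,0],"fingers": 60},{"angular": [0,0,0],"dp": [0.9,0.36,0],"fingers": 60},{"angular": [0,0,0],"dp": [0.9,0.36,0],"fingers": 60},{"angular": [0,0,0],"dp": [0.9,0.36,0],"fingers": 60},{"angular": [0,0,0],"dp": [0,0,0],"fingers": 60}])

```text
t: 39.77
ee_pos: [456.2, -166.9, 208.1]
orientation: [2.601, -1.76, 0.001]
force: [-0.4, 0.2, 0.2]
finger_gap: 59.8
```

Run:
```python
from w import *
tool(env.read_state())
t=env.capture('top');s=env.capture('scene');cv2.imwrite('pics/top3.png',t)
o=np.zeros((600,800,3),np.uint8);a=cv2.resize(t[115:250,110:275],None,fx=2.4*1.8,fy=2.4*1.8,interpolation=cv2.INTER_CUBIC)
a=a[:600,:480];o[:a.shape[0],:a.shape[1]]=a
b=cv2.resize(s[120:330,120:470],(320,192));o[:192,480:]=b;cv2.imwrite('pics/g.png',o)
c=cam('top')
for X in ([448.1,283.6,112],[603.2,107.9,100],[593.7,279,106],[454,100,100]): print(proj(X,c))
```

```text
t 39.7667 tcp [ 456.16 -166.9   208.05] xang -68.17795642580505 zaxis [ 0. -0. -1.] gap 59.76226163370009 F [-0.36  0.18  0.22]
[[141.81 205.92]]
[[223.7  138.69]]
[[147.67 141.8 ]]
[[225.37 204.97]]
```

View pics/g.png

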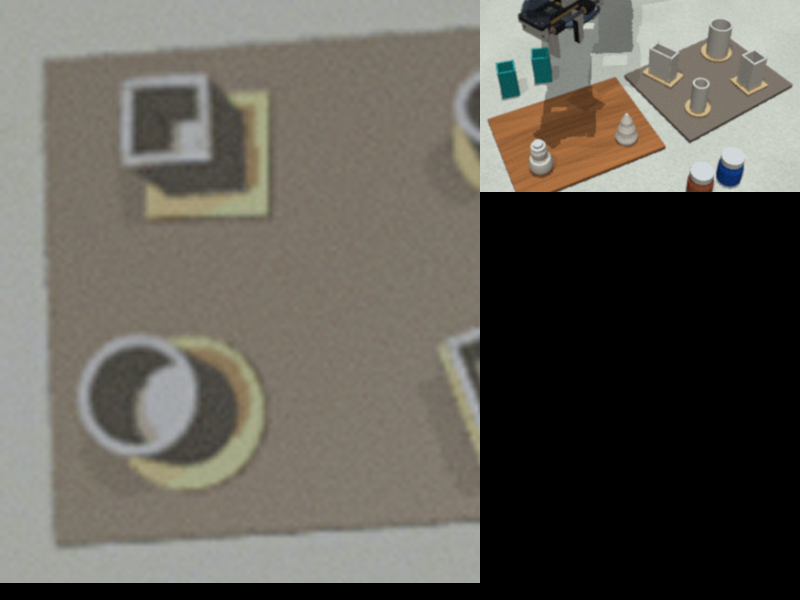

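All four stand on their setters, the figures are standing (scene inset), and the square looks lined up. Measuring the rims against the setters in the same camera.

Run:
```python
from w import *
t=cv2.imread('pics/top3.png');c=cam('top')
B={'large':((126,188,32,35),112,(448.1,283.6,'wrist 449,281.8')),'small':((213,129,23,24),100,(603.2,107.9)),'square':((136,130,26,25),106,(593.7,279,2.5)),'oblong':((209,187,35,38),100,(454,100,22))}
for n,(b,z,s) in B.items():
    for th in (118,128): print(n,discs(t,c,b,z,th,30),s)
x0,y0=205,125
cv2.imwrite('pics/i.png',cv2.resize(t[120:245,195:270],None,fx=4.8,fy=4.8,interpolation=cv2.INTER_CUBIC))
```

```text
large [448.51 286.17  62.6   62.55  45.99] (448.1, 283.6, 'wrist 449,281.8')
large [448.05 286.7   62.27  61.08   2.26] (448.1, 283.6, 'wrist 449,281.8')
small [603.7  109.43  40.56  39.11 -89.45] (603.2, 107.9)
small [603.7  109.43  40.56  39.11 -89.45] (603.2, 107.9)
square [593.79 279.42  50.02  48.48   3.27] (593.7, 279, 2.5)
square [593.95 280.57  47.14  46.18   3.29] (593.7, 279, 2.5)
oblong [455.1   99.38  72.73  37.71  22.48] (454, 100, 22)
oblong [455.21  99.67  72.3   37.25  22.48] (454, 100, 22)
```

View pics/i.png

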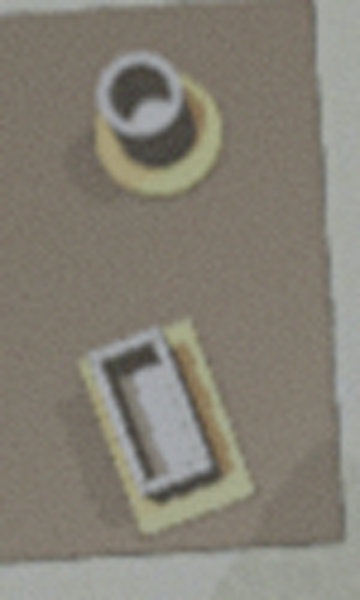

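Offsets are about 1 mm for three of the pots, and 1–3 mm for the large one on its 12 mm margin. Regrasping would risk more than it gains, so I'm handing in.

```bash
python3 -c "
from bench import env
print(env.close_job())"
```

```text
the job is handed in; nothing more can be done
None
```

All four pots stand upright on their matching setters, and I handed the job in at about 40 s of the 109 s allowed. Each pot was lowered slowly until the force showed contact, at most about 16 N. I never touched the turquoise look-alikes or the figures.

Last checks, comparing each pot's rim with its setter in the top camera:

| Pot | Offset from setter centre | Turn error |
|---|---|---|
| Small round | about 1.5 mm | – |
| Square | about 1 mm | about 0.8° |
| Oblong | about 1 mm | about 0.5° |
| Large round | about 2.8 mm | – |

- **Large round pot:** the cameras disagree on this one. Working from the wrist view and the grip, it is only about 1 mm off. I left it, because lifting it again was riskier than the possible gain.
- **Camera disagreement:** the top camera reads y about 1.5 mm higher than the wrist camera. The offsets are therefore good to roughly 1–2 mm.
- **Figures:** the last scene picture shows the fir tree and the snowman still standing on the ware board. I did not measure their positions.

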